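# Snap the lid onto a tub in the bench lid press

## Task

Snap the raised lid onto the tub that stands in the lid press: push the carrier fully home by its knob so the tub is under the ram, swing the lever down to its stop and let it come all the way back up, then pull the carrier out again until it catches, so that the closed tub stands ready to be taken. Do not handle the tub itself, and leave the things around the press where they are.

Things in the scene. Friction and masses are not known exactly. Their poses are not given: they have to be found in the camera images.
- press: bench lid press, fixed on the counter left of the cooktop (the counter is 6 mm lower): light grey cast base 154 mm deep, 124 mm wide, column at the rear, head (78 mm wide, 135 to 209 mm high, reaching 44 mm in front of the ram axis) over the tub's place. Origin on its underside below the ram axis; z up, -x is its front (the carrier is drawn out that way), the lever is on its +y side
- carrier_knob (a point): centre of the carrier's round black front knob, gripped across (along the press's y) from above: 36 mm in diameter, 24 mm long, centre 46 mm above the press's underside; then 10 mm of bare stem and a front plate 92 mm wide, from 24 to 64 mm high. It moves along the press's x: 192 mm in front of the press's origin when drawn out, 112 mm when home
- carrier (a joint): position of the tub carrier on its slide, m: 0 fully drawn out (to -x of the press), 0.080 fully home under the ram. A ball catch holds it at both ends (about 7 N to get over the hump, which lies 8 mm before each end); between them it runs freely
- carrier_nest (a point): centre of the ring on the carrier in which the tub stands, on the carrier's plate, 32 mm above the press's underside; ring inner diameter 65 mm, 10 mm high
- lever_grip (a point): middle of the lever's black round grip: 92 mm long along the press's y, 27 mm in diameter, its ends 80 and 172 mm to the +y side of the press's middle plane; can be pinched from above (along the press's x) or pressed down. It moves on a circle of 140 mm radius about lever_hinge
- lever_hinge (a point): point on the lever's pivot axis (which runs along the press's y) level with the middle of the grip: 12 mm behind the press's origin in x, 126 mm to its +y side, 172 mm above its underside
- lever (a joint): lever angle, rad: 0 at rest, raised, the grip forward of the pivot and 55 degrees above it (287 mm above the press's underside); grows as the grip is swung forward and down, 1.2 at its stop (14 degrees below the pivot, 138 mm high). A spring brings it back to 0 in about a second when freed; it takes 4 N at the grip at first, 13 N at the stop
- tub: the loose white tub with a blue snap lid standing in the carrier's nest: 69 mm across, 66 mm high when closed. Origin at the centre of its underside, z up
- tub_lid (a joint): height of the tub's lid above its closed position, m: 0 closed, starts 4 to 6 mm proud. It grips the rim with 12 N
- closed_tub: a second, already closed tub of the same kind, 69 mm across, 66 mm high, standing on the cooktop; leave it
- brown_jar: small brown stoneware jar, 72 mm across, 87 mm high, on the cooktop; leave it
- salt_shaker: salt shaker, 44 mm across, 90 mm high, on the cooktop; leave it
- spice_jar: spice jar, 42 mm across, 96 mm high, on the cooktop; leave it

How it is judged:
On the way, in this order (a step that is already met when the one before it is completed fails the run):
1. the carrier is fully home under the ram while the lever is still up (value of joint carrier above 0.076 m and value of joint lever below 0.3 rad), for 0.2 s.
2. the lever is at its stop, with the carrier home (value of joint lever above 1.12 rad and value of joint carrier above 0.072 m), for 0.1 s.
3. the lever is back up, with the carrier still home (value of joint lever below 0.12 rad and value of joint carrier above 0.06 m), for 0.1 s.
At the end, for the whole second after the job is handed in: The carrier is drawn out and held by its catch (within 6 mm of fully out), the lever is back up (within 0.12 rad of rest), the lid is closed (within 1.5 mm) and the tub stands at rest, upright (within 0.1 rad) in the carrier's nest (within 8 mm of its centre) (value of joint carrier below 0.006 m and value of joint tub_lid below 0.0015 m and value of joint lever below 0.12 rad and angle between tub's own z axis and vertical below 0.1 rad and horizontal distance between tub and carrier_nest below 0.008 m and z of tub in the frame of carrier_nest below 0.006 m and linear speed of tub below 0.02 m/s); the robot touches nothing.
It fails at once if the robot presses or grips the tub itself (more than 5 N) (contact force between any of the fingers, the arm and tub above 5 N).
It fails at once if one of the things around the press is moved by more than 40 mm (distance of any of closed_tub, spice_jar, brown_jar, salt_shaker from where it was at the start of the episode above 0.04 m).
It also fails if it takes over 64 s, if anything falls off the work surface, if the arm or the gripper's body presses on something with over 40 N, if the wrist force passes 120 N, or if a joint passes its speed limit or range.

## Robot

A 6-joint arm with a two-finger parallel gripper is mounted at the origin on a cart in front of the work surface, level with it; the furniture and walls round the work are solid. World frame = base frame: x ahead of the robot, y to its left, z up, the work surface at z = 0. Lengths are in m, angles in rad, forces in N, time in s.
With the tool pointing down it reaches from about 0.35 to 0.975 m from the base axis. Payload 4.9 kg.
Tool frame: the origin (TCP) lies at the very end of the fingers, on their centre line; the grasp point (between the pads) lies ctrl.hold_point_z behind it (ctrl.hold_point_z is the distance from the TCP to the grasp point, in m); z points along the fingers, y is the line along which they close (so a half turn about z gives the same grasp; the last joint's range is limited). The gripper opens to 85 mm and grips with 20 to 120 N. Pads are 22 mm wide; open, the fingers measure 114 mm over their backs; the gripper's body (76 mm by 85 mm) begins 54 mm behind the grasp point. The pads swing forward as they close: fully open they stand 13 mm farther back than shut.
Start: joints at [-1.443, 0.053, 1.613, -0, 1.476, -0.119], TCP at [0.153, -0.606, 0.231] pointing down, gripper open.
Joint ranges: [-3.01, 3.01], [-1.01, 2.22], [0.06, 2.58], [-1.02, 4.17], [0.09, 2.62], [-3.14, 3.14]. Speed limits (rad/s): [2.57, 2.57, 3.14, 3.14, 3.14, 3.14].

## Interface

Orientations are given as a rotation vector (axis times angle).
In Python, from station import ctrl gives the robot as it stands. The module is installed in compiled form; this text tells all that it offers.
- The arm moves only by the tool jog_arm, never from a script. Its argument "deltas" is a list of rows, each a list of 3 entries, a list of its own where there are three numbers: the closure, from -1 (fully open) to 1 (shut), then the shift along the world's x, y, z scaled (see below), then the turn, a rotation vector about the world's x, y, z scaled (see below). A call has 1 to 12 rows; each row is the pose to reach, as a shift and turn from the pose commanded when the call began, turning the shorter way round; what a row does not reach only later rows make up. The controller multiplies each number of a shift by 0.4 m and each number of a turn by 180 degrees. A row lasts 1/12 s, in which the tool goes at most 41.7 mm and 7.16 degrees, less where a joint would pass 70% of its speed; a pose out of reach is approached as far as the arm can. A call with a number of a shift or a turn outside -1 to 1 is refused whole. A call with a gripper value outside its range is refused whole. The fingers move at their own pace and stop on an object; "squeeze" is the grip in N (left out, the last holds). Time passes only in rows, so rows that repeat a pose let the fingers close. It gives the time, the measured TCP pose, the force, the opening and the grip force at its end, in the units of the state.
- ctrl.get_obs(): the state, without advancing time (a new reading comes with each control period).
- ctrl.get_image(name): name is "side" or "top"; returns the picture (480x640x3 uint8, red, green, blue); there is no depth.
- ctrl.get_calibration(name): a dict with "K" (3x3 intrinsics, pixels), "extrinsics" (4x4, takes a point from world to camera coordinates). Camera axes: x right, y down, z forward; pixel columns grow to the right and rows downward; lengths in m; the calibration is good to about 2 mm. A picture is of the moment at which its call begins. get_calibration takes no time and is no camera call.
- ctrl.finish_job(): hands the job in; it is judged then, once.
The state is a dict: "t": time; "q": joint angles; "dq": joint speeds; "effort": joint torques, N m; "tool_pos": TCP position; "tool_rot": TCP orientation; "contact_force": force on the tool from outside, world axes, zero at the start; "wrist_torque": the same for the moment, N m; "opening": finger opening in m; "grip_force": force on a finger pad.
Only numpy, scipy, OpenCV 4.12 (cv2) and the standard library are available. Lean on these libraries where they do the work, as an engineer would, in place of code of your own. Each camera call takes 0.05 s, during which the arm holds its last target. There are 200 camera calls.

## Working session

There is one attempt and no reset: what is moved stays moved. The work goes in short steps, Python scripts to look and compute and a tool call to move; the robot and the scene stay as the last step left them, time stands still between calls to the robot, and variables do not carry over. Pictures are saved under pics/ and viewed, at most 10 in all, crops included, and the job is handed in when it is done.

Besides the shell and the picture viewer there is one more tool, called after "Call:" as a command line: name --argument value ..., lists and objects as JSON in quotes. jog_arm: Moves the arm, as the interface text tells. Its arguments: {"type":"object","properties":{"deltas":{"type":"array","items":{"type":"array"}},"squeeze":{"type":"number"}},"required":["deltas"]}

```bash
mkdir -p pics; python3 - <<'E'
from station import ctrl
import cv2
for n in("side","top"):
    cv2.imwrite(f"pics/{n}0.png",ctrl.get_image(n)[:,:,::-1])
    c=ctrl.get_calibration(n);print(n,c["K"],c["extrinsics"])
print(ctrl.get_obs(),ctrl.hold_point_z)
E
```

```text
side [[439.19798506   0.         320.49690302]
 [  0.         439.19798506 232.71869685]
 [  0.           0.           1.        ]] [[-0.99667358 -0.07671989  0.02749248  0.53611831]
 [-0.05424394  0.37272935 -0.92635329  0.12231815]
 [ 0.06082247 -0.92476315 -0.37565109  1.19386686]
 [ 0.          0.          0.          1.        ]]
top [[490.06960346   0.         314.79690221]
 [  0.         490.06960346 232.17089802]
 [  0.           0.           1.        ]] [[ 0.00396799 -0.99994933  0.00925162  0.2245024 ]
 [-0.98629956 -0.00543926 -0.16487447  0.52397702]
 [ 0.16491644 -0.00847064 -0.98627117  1.14846262]
 [ 0.          0.          0.          1.        ]]
{'t': 0.1, 'q': array([-1.44299382e+00,  5.33315096e-02,  1.61417266e+00, -1.88887082e-05,
        1.47600907e+00, -1.18979481e-01]), 'dq': array([-0.00196717, -0.00326959, -0.00330426, -0.00040649,  0.00049404,
       -0.00079257]), 'effort': array([-1.56442275e-03, -3.94906569e+01, -3.71362317e+01, -2.36736978e-04,
        3.98070508e-03, -2.09399751e-06]), 'tool_pos': array([ 0.152612  , -0.60548966,  0.23015121]), 'tool_rot': array([-3.11580085e+00, -3.86427761e-01,  4.28167661e-05]), 'contact_force': array([-0.04141883, -0.00925456, -0.40301073]), 'wrist_torque': array([0.01276937, 0.01705824, 0.0227601 ]), 'grip_force': 0.0, 'opening': 0.08564331685022872} 0.0187
```

View pics/side0.png

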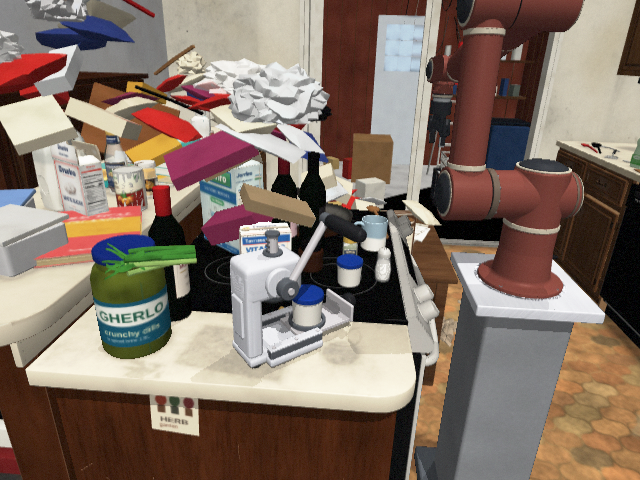

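View pics/top0.png

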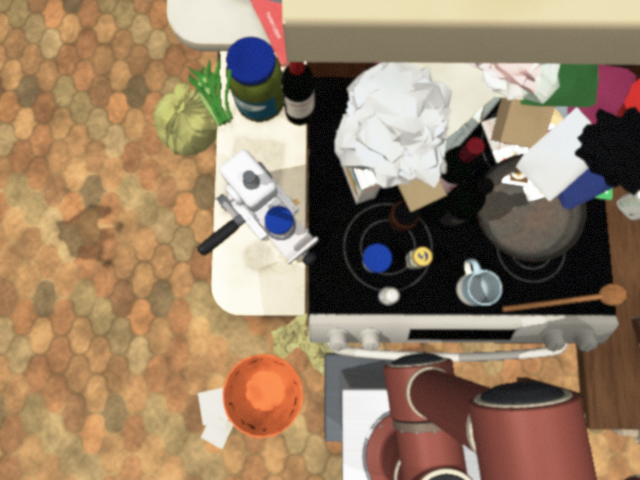

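The side view shows the press at about (280,300), with the lever grip near (343,224). The top view shows the press running from about (245,165) to its knob near (310,258), with the grip near (218,237). Next I'll enlarge both.

```bash
python3 - <<'E'
import cv2,numpy as np
a=cv2.imread("pics/top0.png")[140:280,190:330];b=cv2.imread("pics/side0.png")[195:375,220:370]
cv2.imwrite("pics/ca.png",cv2.resize(a,None,fx=4.2,fy=4.2,interpolation=cv2.INTER_CUBIC))
cv2.imwrite("pics/cb.png",cv2.resize(b,None,fx=3.3,fy=3.3,interpolation=cv2.INTER_CUBIC))
E
```

```text
(no output)
```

View pics/ca.png

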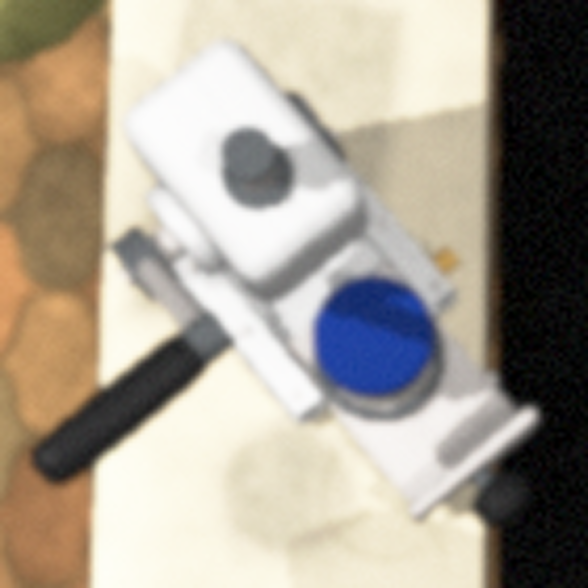

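View pics/cb.png

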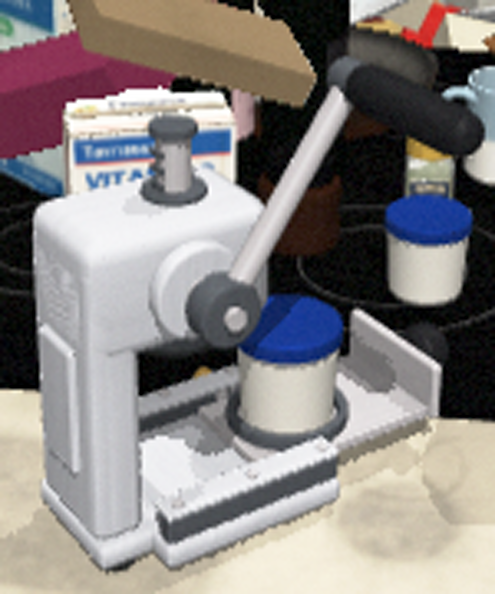

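```bash
cat >h.py <<'E'
import numpy as np,cv2
from station import ctrl
def proj(n,P):
    c=ctrl.get_calibration(n);p=c["extrinsics"]@np.append(P,1);u=c["K"]@p[:3];return u[:2]/u[2]
def W(s,P):
    x,y,a=s;c,d=np.cos(a),np.sin(a)
    return np.array([x+c*P[0]-d*P[1],y+d*P[0]+c*P[1],P[2]-.006])
E
python3 - <<'E'
from h import *
from scipy.optimize import least_squares
gx=.012-.14*np.cos(np.radians(55));gz=.2867
T=lambda u,v:np.array([190+u/4.2,140+v/4.2]);S=lambda u,v:np.array([220+u/3.3,195+v/3.3])
O=[("top",(gx,.172,gz),T(48,462)),("top",(gx,.080,gz),T(204,345)),("top",(-.08,0,.103),T(376,336)),("top",(-.192,0,.046),T(502,500)),
("top",(-.17,.046,.064),T(416,512)),("top",(-.17,-.046,.064),T(538,413)),
("side",(gx,.172,gz),S(468,128)),("side",(gx,.080,gz),S(362,88)),("side",(-.08,0,.103),S(290,328)),("side",(-.192,0,.046),S(430,342)),
("side",(-.17,.046,.064),S(440,358)),("side",(-.17,-.046,.064),S(355,310))]
f=lambda s:np.concatenate([proj(n,W(s,P))-p for n,P,p in O])
r=least_squares(f,[.6,.3,-.5],loss="soft_l1");print(r.x,np.degrees(r.x[2]));print(f(r.x).reshape(-1,2).round(1))
s=r.x
for n,P in dict(orig=(0,0,0),knob=(-.192,0,.046),knobhome=(-.112,0,.046),grip=(gx,.126,gz),gripdown=(.012-.14*np.cos(.24),.126,.138),hinge=(.012,.126,.172)).items(): print(n,W(s,P).round(4))
E
```

```text
[0.60628639 0.3602855  0.68997715] 39.532778712034826
[[-1.5  1.5]
 [-0.7 -0.4]
 [ 0.1 -1.1]
 [ 0.6 -0.3]
 [ 0.1  1.1]
 [ 1.1  0.4]
 [ 0.5  2.5]
 [-1.3 -2.6]
 [-0.8 -4.3]
 [-2.1  0.5]
 [ 0.7  0.6]
 [ 0.9 -2.8]]
orig [ 0.6063  0.3603 -0.006 ]
knob [0.4582 0.2381 0.04  ]
knobhome [0.5199 0.289  0.04  ]
grip [0.4734 0.414  0.2807]
gripdown [0.4305 0.3785 0.132 ]
hinge [0.5353 0.4651 0.166 ]
```

The fit is good to about 1–4 px. It puts the press at (0.606, 0.360) with a yaw of 39.5°, so I'm moving toward a point above the knob.

Call:
jog_arm --deltas '[[-1,[0.667,1.0,0],[0,0,0.141]],[-1,[0.667,1.0,0],[0,0,0.141]],[-1,[0.667,1.0,0],[0,0,0.141]],[-1,[0.667,1.0,0],[0,0,0.141]],[-1,[0.667,1.0,0],[0,0,0.141]],[-1,[0.667,1.0,0],[0,0,0.141]],[-1,[0.667,1.0,0],[0,0,0.141]],[-1,[0.667,1.0,0],[0,0,0.141]],[-1,[0.667,1.0,0],[0,0,0.141]],[-1,[0.667,1.0,0],[0,0,0.141]],[-1,[0.667,1.0,0],[0,0,0.141]],[-1,[0.667,1.0,0],[0,0,0.141]]]'

```text
t: 1.1
tool_pos: [0.4207, -0.2026, 0.2309]
tool_rot: [-2.954, -1.066, -0.001]
contact_force: [-0.1, -0.6, 0.5]
opening: 0.0852
grip_force: 0.0
```

Call:
jog_arm --deltas '[[-1,[0.094,1.0,0],[0,0,0]],[-1,[0.094,1.0,0],[0,0,0]],[-1,[0.094,1.0,0],[0,0,0]],[-1,[0.094,1.0,0],[0,0,0]],[-1,[0.094,1.0,0],[0,0,0]],[-1,[0.094,1.0,0],[0,0,0]],[-1,[0.094,1.0,0],[0,0,0]],[-1,[0.094,1.0,0],[0,0,0]],[-1,[0.094,1.0,0],[0,0,0]],[-1,[0.094,1.0,0],[0,0,0]],[-1,[0.094,1.0,0],[0,0,0]]]'

```text
t: 2.02
tool_pos: [0.4564, 0.1981, 0.2307]
tool_rot: [-2.952, -1.07, 0.001]
contact_force: [-0.5, 0.7, 1.0]
opening: 0.0853
grip_force: 0.0
```

Call:
jog_arm --deltas '[[-1,[0,0.096,0],[0,0,0]],[-1,[0,0.096,-0.1],[0,0,0]],[-1,[0,0.096,-0.2],[0,0,0]],[-1,[0,0.096,-0.3],[0,0,0]],[-1,[0,0.096,-0.38],[0,0,0]],[-1,[0,0.096,-0.45],[0,0,0]],[-1,[0,0.096,-0.49],[0,0,0]],[-1,[0,0.096,-0.525],[0,0,0]],[-1,[0,0.096,-0.525],[0,0,0]]]'

```text
t: 2.77
tool_pos: [0.4539, 0.2307, 0.0173]
tool_rot: [2.957, 1.061, -0.012]
contact_force: [-0.6, 1.1, -0.3]
opening: 0.0853
grip_force: 0.0
```

```bash
python3 - <<'E'
from h import *
a=ctrl.get_image("top")[140:290,190:370,::-1];b=ctrl.get_image("side")[195:375,220:400,::-1]
f=lambda i:cv2.resize(i,(400,int(400*i.shape[0]/i.shape[1])),interpolation=cv2.INTER_CUBIC)
a,b=f(a),f(b);a=np.vstack([a,np.zeros((len(b)-len(a),400,3),np.uint8)])
cv2.imwrite("pics/c1.png",np.hstack([a,b]))
E
```

```text
(no output)
```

View pics/c1.png

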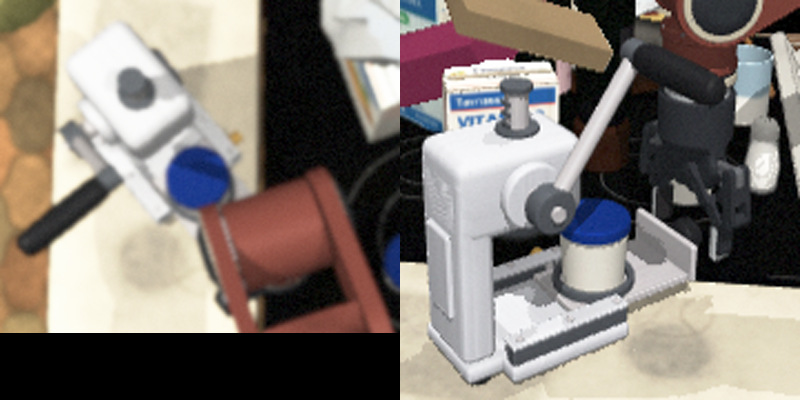

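The fingers straddle the knob, one at about (718,250) and the other at about (655,190) in the side crop, with the tool slightly in front of it. The wrist clears the lever. I'll ease forward 4 mm and close.

Call:
jog_arm --deltas '[[-1,[0.008,0.008,0.005],[0,0,0]],[-1,[0.008,0.008,0.005],[0,0,0]],[1,[0.008,0.008,0.005],[0,0,0]],[1,[0.008,0.008,0.005],[0,0,0]],[1,[0.008,0.008,0.005],[0,0,0]],[1,[0.008,0.008,0.005],[0,0,0]],[1,[0.008,0.008,0.005],[0,0,0]],[1,[0.008,0.008,0.005],[0,0,0]]]' --squeeze 40

```text
t: 3.53
tool_pos: [0.4577, 0.2399, 0.0247]
tool_rot: [-2.947, -1.056, 0.005]
contact_force: [-13.8, 13.8, 12.5]
opening: 0.0336
grip_force: 39.0
```

Call:
jog_arm --deltas '[[0,[0,0,0],[0,0,0]],[0,[0,0,0],[0,0,0]],[0,[-0.004,0.006,-0.014],[0,0,0]],[0,[-0.004,0.006,-0.014],[0,0,0]],[1,[-0.004,0.006,-0.014],[0,0,0]],[1,[-0.004,0.006,-0.014],[0,0,0]],[1,[-0.004,0.006,-0.014],[0,0,0]],[1,[-0.004,0.006,-0.014],[0,0,0]]]'

```text
t: 4.2
tool_pos: [0.4567, 0.2393, 0.0172]
tool_rot: [-2.953, -1.059, 0.005]
contact_force: [-6.9, 7.3, 4.5]
opening: 0.0337
grip_force: 39.6
```

Call:
jog_arm --deltas '[[1,[0.008,0.008,0],[0,0,0]],[1,[0.023,0.02,0],[0,0,0]],[1,[0.039,0.033,0],[0,0,0]],[1,[0.055,0.047,0],[0,0,0]],[1,[0.071,0.06,0],[0,0,0]],[1,[0.087,0.073,0],[0,0,0]],[1,[0.103,0.087,0],[0,0,0]],[1,[0.116,0.097,0],[0,0,0]],[1,[0.128,0.107,0],[0,0,0]]]'

```text
t: 4.95
tool_pos: [0.508, 0.2826, 0.0173]
tool_rot: [-2.952, -1.059, 0.006]
contact_force: [-7.2, 7.3, 4.5]
opening: 0.0334
grip_force: 39.9
```

Call:
jog_arm --deltas '[[1,[0.012,0.01,0],[0,0,0]],[1,[0.022,0.018,0],[0,0,0]],[1,[0.03,0.025,0],[0,0,0]],[1,[0.036,0.03,0],[0,0,0]],[1,[0.036,0.03,0],[0,0,0]],[1,[0.036,0.03,0],[0,0,0]],[1,[0.036,0.03,0],[0,0,0]]]'

```text
t: 5.53
tool_pos: [0.517, 0.2903, 0.0171]
tool_rot: [2.956, 1.062, -0.033]
contact_force: [-26.7, -8.5, 23.9]
opening: 0.0336
grip_force: 41.1
```

The carrier is home against its stop, with 79 mm travelled and 26 N of push. Next I release and retreat up.

Call:
jog_arm --deltas '[[1,[-0.008,-0.006,0],[0,0,0]],[-0.5,[-0.008,-0.006,0],[0,0,0]],[-0.5,[-0.008,-0.006,0],[0,0,0]],[-0.5,[-0.008,-0.006,0],[0,0,0]],[-0.5,[-0.008,-0.006,0.1],[0,0,0]],[-0.5,[-0.008,-0.006,0.2],[0,0,0]],[-0.5,[-0.115,-0.095,0.3],[0,0,0]],[-0.5,[-0.115,-0.095,0.4],[0,0,0]],[-0.5,[-0.115,-0.095,0.5],[0,0,0]],[-0.5,[-0.115,-0.095,0.6],[0,0,0]],[-0.5,[-0.115,-0.095,0.7],[0,0,0]],[-0.5,[-0.115,-0.095,0.8],[0,0,0]]]'

```text
t: 6.53
tool_pos: [0.4783, 0.2541, 0.3293]
tool_rot: [2.956, 1.061, 0.001]
contact_force: [1.2, -0.0, -0.5]
opening: 0.064
grip_force: 0.0
```

```bash
python3 - <<'E'
from h import *
o=ctrl.get_obs();print(o["t"],o["q"].round(3),o["tool_pos"].round(4),o["contact_force"].round(1))
a=ctrl.get_image("top")[120:290,190:370,::-1];b=ctrl.get_image("side")[195:375,220:400,::-1]
f=lambda i:cv2.resize(i,(400,400),interpolation=cv2.INTER_CUBIC)
cv2.imwrite("pics/c2.png",np.hstack([f(a),f(b)]))
E
```

```text
6.5333 [ 3.510e-01 -1.870e-01  1.680e+00 -1.000e-03  1.648e+00  1.233e+00] [0.4783 0.2541 0.3293] [ 1.2 -0.  -0.5]
```

View pics/c2.png

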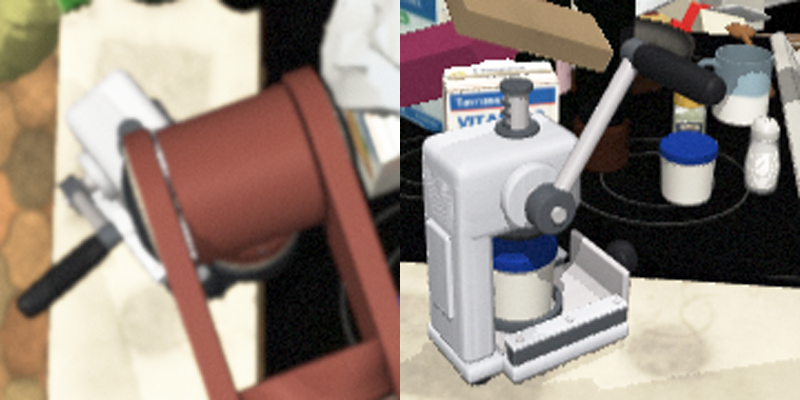

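The picture shows the carrier home, the tub under the ram and the lever raised. Next I move over the lever grip, turning the tool by +90°.

Call:
jog_arm --deltas '[[-1,[-0.026,0.417,0.02],[0,0,0.5]],[-1,[-0.026,0.417,0.02],[0,0,0.5]],[-1,[-0.026,0.417,0.02],[0,0,0.5]],[-1,[-0.026,0.417,0.02],[0,0,0.5]],[-1,[-0.026,0.417,0.02],[0,0,0.5]],[-1,[-0.026,0.417,0.02],[0,0,0.5]],[-1,[-0.026,0.417,0.02],[0,0,0.5]],[-1,[-0.026,0.417,0.02],[0,0,0.5]],[-1,[-0.026,0.417,0.02],[0,0,0.5]],[-1,[-0.026,0.417,0.02],[0,0,0.5]],[-1,[-0.026,0.417,0.02],[0,0,0.5]],[-1,[-0.026,0.417,0.02],[0,0,0.5]]]'

```text
t: 7.63
tool_pos: [0.4684, 0.4213, 0.3343]
tool_rot: [1.431, 2.796, -0.001]
contact_force: [-0.1, 0.4, 0.6]
opening: 0.0857
grip_force: 0.0
```

Call:
jog_arm --deltas '[[-1,[0,0,0],[0,0,0.024]],[-1,[0,0,0],[0,0,0.024]],[-1,[0,0,0],[0,0,0.024]]]'

```text
t: 7.88
tool_pos: [0.4682, 0.4214, 0.3345]
tool_rot: [-1.337, -2.843, 0.001]
contact_force: [-0.4, 0.2, -0.4]
opening: 0.0853
grip_force: 0.0
```

Call:
jog_arm --deltas '[[-1,[0,0,-0.06],[0,0,0]],[-1,[0,0,-0.12],[0,0,0]],[-1,[0,0,-0.16],[0,0,0]],[-1,[0,0,-0.185],[0,0,0]],[-1,[0,0,-0.185],[0,0,0]],[-1,[0,0,-0.185],[0,0,0]],[1,[0,0,-0.185],[0,0,0]],[1,[0,0,-0.185],[0,0,0]],[1,[0,0,-0.185],[0,0,0]],[1,[0,0,-0.185],[0,0,0]],[1,[0,0,-0.185],[0,0,0]],[1,[0,0,-0.185],[0,0,0]]]' --squeeze 30

```text
t: 8.88
tool_pos: [0.4684, 0.422, 0.2621]
tool_rot: [1.332, 2.844, 0.003]
contact_force: [1.8, 1.4, 1.7]
opening: 0.0253
grip_force: 29.4
```

Call:
jog_arm --deltas '[[1,[-0.025,-0.021,-0.026],[0,0,0]],[1,[-0.048,-0.04,-0.056],[0,0,0]],[1,[-0.068,-0.056,-0.089],[0,0,0]],[1,[-0.085,-0.07,-0.125],[0,0,0]],[1,[-0.098,-0.081,-0.164],[0,0,0]],[1,[-0.107,-0.089,-0.204],[0,0,0]],[1,[-0.113,-0.093,-0.245],[0,0,0]],[1,[-0.115,-0.095,-0.287],[0,0,0]]]' --squeeze 40

```text
t: 9.55
tool_pos: [0.4236, 0.3841, 0.1513]
tool_rot: [1.331, 2.841, 0.006]
contact_force: [-5.8, -5.8, 15.5]
opening: 0.0246
grip_force: 52.9
```

Call:
jog_arm --deltas '[[1,[0.002,0.002,-0.03],[0,0,0]],[1,[0.004,0.004,-0.055],[0,0,0]],[1,[0.007,0.006,-0.08],[0,0,0]],[1,[0.009,0.007,-0.095],[0,0,0]],[1,[0.009,0.007,-0.105],[0,0,0]],[1,[0.009,0.007,-0.105],[0,0,0]],[1,[0.009,0.007,-0.105],[0,0,0]],[1,[0.009,0.007,-0.105],[0,0,0]]]'

```text
t: 10.22
tool_pos: [0.4253, 0.3856, 0.1063]
tool_rot: [1.332, 2.845, -0.004]
contact_force: [-5.6, -6.5, 11.5]
opening: 0.0249
grip_force: 53.5
```

```bash
python3 - <<'E'
from h import *
b=ctrl.get_image("side")[215:355,250:390,::-1]
cv2.imwrite("pics/c3.png",cv2.resize(b,(590,590),interpolation=cv2.INTER_CUBIC))
s=[.60629,.36029,.68998]
for th in(1.0,1.1,1.2):
  ph=np.radians(55)-th
  for y in(.08,.172): print(th,y,((proj("side",W(s,(.012-.14*np.cos(ph),y,.172+.14*np.sin(ph))))-[250,215])*590/140).round())
E
```

```text
1.0 0.08 [427. 241.]
1.0 0.172 [564. 326.]
1.1 0.08 [423. 268.]
1.1 0.172 [559. 356.]
1.2 0.08 [417. 296.]
1.2 0.172 [552. 386.]
```

View pics/c3.png

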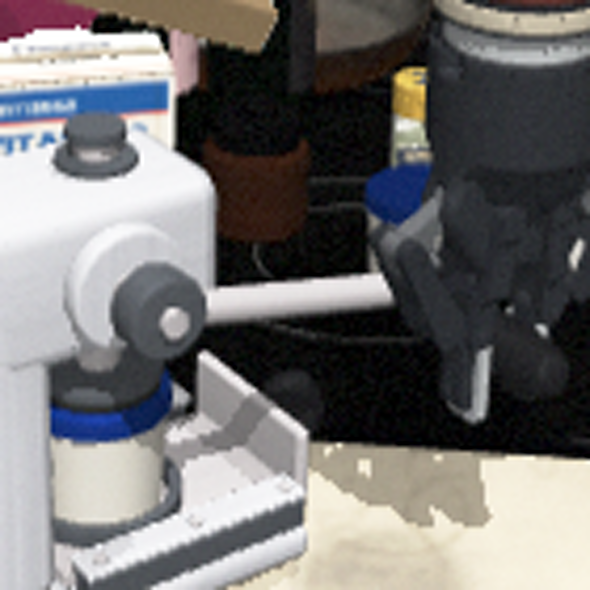

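The grip's outer end is at about (548,368), which works out to 1.14–1.18 rad, and the ram is on the lid. I'll press further until the force shows the stop.

Call:
jog_arm --deltas '[[1,[0.001,0.001,-0.015],[0,0,0]],[1,[0.003,0.002,-0.03],[0,0,0]],[1,[0.003,0.002,-0.03],[0,0,0]],[1,[0.003,0.002,-0.03],[0,0,0]]]' --squeeze 70

```text
t: 10.6
tool_pos: [0.4263, 0.3865, 0.1001]
tool_rot: [-1.331, -2.844, 0.008]
contact_force: [-21.3, -17.3, 40.4]
opening: 0.0246
grip_force: 71.4
```

The 40 N reaction means the lever is at its stop. I'll hold briefly and then guide it back up.

Call:
jog_arm --deltas '[[1,[0,0,0],[0,0,0]],[1,[0,0,0],[0,0,0]],[1,[-0.006,-0.005,0.061],[0,0,0]],[1,[-0.008,-0.006,0.103],[0,0,0]],[1,[-0.006,-0.005,0.145],[0,0,0]],[1,[0,0,0.186],[0,0,0]],[1,[0.01,0.008,0.226],[0,0,0]],[1,[0.023,0.019,0.265],[0,0,0]],[1,[0.039,0.033,0.3],[0,0,0]],[1,[0.059,0.049,0.333],[0,0,0]],[1,[0.082,0.068,0.364],[0,0,0]],[1,[0.104,0.086,0.387],[0,0,0]]]'

```text
t: 11.6
tool_pos: [0.4602, 0.4153, 0.2515]
tool_rot: [-1.327, -2.834, 0.043]
contact_force: [-28.6, -22.6, 29.1]
opening: 0.0242
grip_force: 68.7
```

Call:
jog_arm --deltas '[[1,[0,0,0],[0,0,0]],[1,[0,0,0],[0,0,0]]]' --squeeze 30

```text
t: 11.77
tool_pos: [0.465, 0.4194, 0.2554]
tool_rot: [-1.33, -2.842, 0.014]
contact_force: [-23.4, -17.3, 30.9]
opening: 0.0244
grip_force: 67.9
```

Call:
jog_arm --deltas '[[1,[-0.012,-0.01,0.015],[0,0,0]],[-1,[-0.012,-0.01,0.015],[0,0,0]],[-1,[-0.012,-0.01,0.015],[0,0,0]],[-1,[-0.012,-0.01,0.015],[0,0,0]],[-1,[-0.012,-0.01,0.015],[0,0,0]],[-1,[-0.012,-0.01,0.015],[0,0,0]],[-1,[-0.012,-0.01,0.06],[0,0,0]],[-1,[-0.012,-0.01,0.14],[0,0,0]],[-1,[-0.012,-0.01,0.24],[0,0,0]],[-1,[-0.012,-0.01,0.24],[0,0,0]]]'

```text
t: 12.6
tool_pos: [0.4657, 0.4191, 0.3532]
tool_rot: [1.33, 2.838, 0.019]
contact_force: [0.7, -0.4, 2.2]
opening: 0.0856
grip_force: 0.0
```

Call:
jog_arm --deltas '[[-0.5,[0.01,-0.417,0],[0,0,-0.5]],[-0.5,[0.01,-0.417,0],[0,0,-0.5]],[-0.5,[0.01,-0.417,0],[0,0,-0.5]],[-0.5,[0.01,-0.417,0],[0,0,-0.5]],[-0.5,[0.01,-0.417,0],[0,0,-0.5]],[-0.5,[0.01,-0.417,0],[0,0,-0.5]],[-0.5,[0.01,-0.417,0],[0,0,-0.5]],[-0.5,[0.01,-0.417,0],[0,0,-0.5]],[-0.5,[0.01,-0.417,0],[0,0,-0.5]],[-0.5,[0.01,-0.417,0],[0,0,-0.5]],[-0.5,[0.01,-0.417,0],[0,0,-0.5]],[-0.5,[0.01,-0.417,0],[0,0,-0.5]]]'

```text
t: 13.6
tool_pos: [0.4676, 0.2508, 0.3432]
tool_rot: [2.918, 1.164, 0.0]
contact_force: [-0.3, -0.6, 0.0]
opening: 0.0636
grip_force: 0.0
```

Call:
jog_arm --deltas '[[-0.5,[0,0,0],[0,0,-0.024]],[-0.5,[0,0,0],[0,0,-0.024]],[-0.5,[0,0,0],[0,0,-0.024]]]'

```text
t: 13.85
tool_pos: [0.4676, 0.2508, 0.3432]
tool_rot: [-2.956, -1.065, -0.0]
contact_force: [-0.1, 0.2, -0.0]
opening: 0.0638
grip_force: 0.0
```

```bash
python3 - <<'E'
from h import *
b=ctrl.get_image("side")[195:375,220:400,::-1]
cv2.imwrite("pics/c4.png",cv2.resize(b,(590,590),interpolation=cv2.INTER_CUBIC))
E
```

```text
(no output)
```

View pics/c4.png

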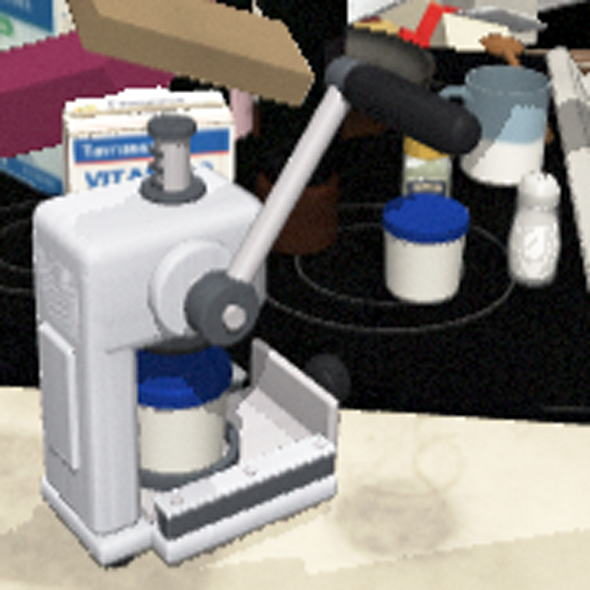

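The lever is back up (grip end near (465,130), as at the start) and the carrier is still home. Next I go down in front of the knob and move in around it.

Call:
jog_arm --deltas '[[-0.5,[0,0,-0.1],[0,0,0]],[-0.5,[0,0,-0.2],[0,0,0]],[-0.5,[0,0,-0.3],[0,0,0]],[-0.5,[0,0,-0.4],[0,0,0]],[-0.5,[0,0,-0.5],[0,0,0]],[-0.5,[0,0,-0.6],[0,0,0]],[-0.5,[0,0,-0.7],[0,0,0]],[-0.5,[0,0,-0.77],[0,0,0]],[-0.5,[0,0,-0.815],[0,0,0]],[-0.5,[0.03,0.025,-0.815],[0,0,0]],[-0.5,[0.06,0.05,-0.815],[0,0,0]],[-0.5,[0.085,0.072,-0.815],[0,0,0]]]'

```text
t: 14.9
tool_pos: [0.5018, 0.2798, 0.0164]
tool_rot: [2.956, 1.064, -0.001]
contact_force: [0.2, 0.4, 0.3]
opening: 0.0639
grip_force: 0.0
```

Call:
jog_arm --deltas '[[-0.5,[0.02,0.017,0],[0,0,0]],[-0.5,[0.034,0.029,0],[0,0,0]],[-0.5,[0.034,0.029,0],[0,0,0]],[1,[0.034,0.029,0],[0,0,0]],[1,[0.034,0.029,0],[0,0,0]],[1,[0.034,0.029,0],[0,0,0]],[1,[0.034,0.029,0],[0,0,0]],[1,[0.034,0.029,0],[0,0,0]]]' --squeeze 40

```text
t: 15.57
tool_pos: [0.5159, 0.2893, 0.0176]
tool_rot: [2.953, 1.061, 0.002]
contact_force: [2.4, -5.5, 0.6]
opening: 0.0336
grip_force: 39.6
```

Call:
jog_arm --deltas '[[1,[-0.012,-0.01,0],[0,0,0]],[1,[-0.024,-0.02,0],[0,0,0]],[1,[-0.038,-0.031,0],[0,0,0]],[1,[-0.053,-0.044,0],[0,0,0]],[1,[-0.068,-0.056,0],[0,0,0]],[1,[-0.083,-0.069,0],[0,0,0]],[1,[-0.098,-0.081,0],[0,0,0]],[1,[-0.112,-0.093,0],[0,0,0]],[1,[-0.125,-0.103,0],[0,0,0]],[1,[-0.137,-0.113,0],[0,0,0]],[1,[-0.148,-0.122,0],[0,0,0]],[1,[-0.155,-0.128,0],[0,0,0]]]'

```text
t: 16.57
tool_pos: [0.4547, 0.2377, 0.0177]
tool_rot: [2.952, 1.061, 0.006]
contact_force: [9.8, -5.5, -3.8]
opening: 0.0333
grip_force: 40.9
```

Call:
jog_arm --deltas '[[1,[-0.004,-0.004,0],[0,0,0]],[1,[-0.008,-0.007,0],[0,0,0]],[1,[-0.01,-0.008,0],[0,0,0]],[1,[-0.01,-0.008,0],[0,0,0]]]'

```text
t: 16.9
tool_pos: [0.4549, 0.2378, 0.0178]
tool_rot: [2.956, 1.06, 0.028]
contact_force: [24.1, 6.9, -21.5]
opening: 0.0331
grip_force: 42.2
```

The carrier is fully out against its stop, so I release and retreat.

Call:
jog_arm --deltas '[[1,[0.008,0.006,0],[0,0,0]],[-0.5,[0.008,0.006,0],[0,0,0]],[-0.5,[0.008,0.006,0],[0,0,0]],[-0.5,[0.008,0.006,0],[0,0,0]],[-0.5,[0.004,0.003,0.05],[0,0,0]],[-0.5,[0,0,0.13],[0,0,0]],[-0.5,[0,0,0.23],[0,0,0]],[-0.5,[0,0,0.33],[0,0,0]],[-0.5,[0,0,0.43],[0,0,0]],[-0.5,[0,-0.1,0.53],[0,0,0]],[-0.5,[0,-0.2,0.63],[0,0,0]],[-0.5,[0,-0.3,0.7],[0,0,0]]]'

```text
t: 17.9
tool_pos: [0.4484, 0.1451, 0.2765]
tool_rot: [2.955, 1.066, 0.003]
contact_force: [0.7, -0.4, -0.0]
opening: 0.0639
grip_force: 0.0
```

Call:
jog_arm --deltas '[[-0.5,[0,-0.1,0],[0,0,0]],[-0.5,[0,-0.2,0],[0,0,0]],[-0.5,[0,-0.3,0],[0,0,0]],[-0.5,[0,-0.3,0],[0,0,0]],[-0.5,[0,-0.3,0],[0,0,0]]]'

```text
t: 18.32
tool_pos: [0.4486, 0.0238, 0.274]
tool_rot: [-2.958, -1.056, -0.0]
contact_force: [0.1, 1.0, -0.0]
opening: 0.0643
grip_force: 0.0
```

```bash
python3 - <<'E'
from h import *
a=ctrl.get_image("top")[120:290,190:370,::-1];b=ctrl.get_image("side")[225:325,270:370,::-1]
f=lambda i:cv2.resize(i,(400,400),interpolation=cv2.INTER_CUBIC)
cv2.imwrite("pics/c5.png",np.vstack([np.hstack([f(a),f(b)])]))
E
```

```text
(no output)
```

View pics/c5.png

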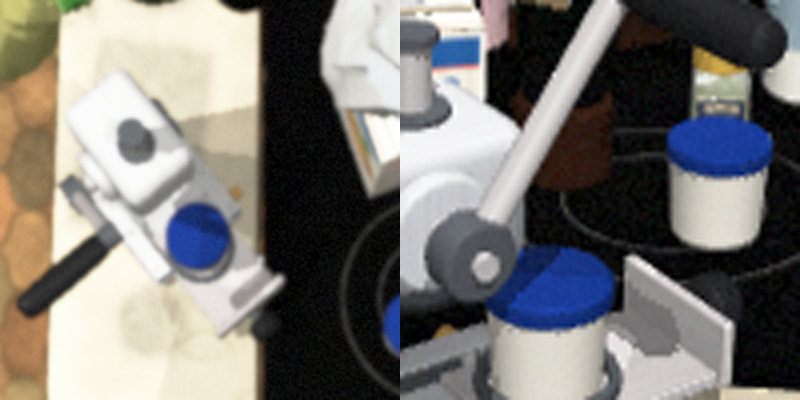

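The carrier is drawn out, the lever is up, and the tub stands in its ring with the lid lower. I'll confirm the lid drop numerically.

```bash
python3 - <<'E'
from h import *
def m(i):
    i=i[270:335,285:330].astype(int);k=(i[:,:,2]>i[:,:,0]*1.6+15);c=np.where(k[:,18:30]);
    return c[0].min()+270,[int(np.where(k[:,j])[0].min()+270) for j in range(14,32,3)],[int(np.where(k[:,j])[0].max()+270) for j in range(14,32,3)],k.sum()
print(m(cv2.imread("pics/side0.png")[:,:,::-1]),m(ctrl.get_image("side")))
s=[.60629,.36029,.68998]
print([proj("side",W(s,(-.08,0,z)))[1].round(1) for z in(.098,.103)])
E
```

```text
(np.int64(284), [289, 284, 284, 284, 284, 285], [303, 304, 304, 304, 304, 303], np.int64(497)) (np.int64(286), [289, 287, 286, 286, 287, 287], [306, 306, 306, 306, 306, 305], np.int64(513))
[np.float64(292.3), np.float64(290.1)]
```

```bash
python3 -c "
from station import ctrl
print(ctrl.finish_job())"
```

```text
the job is handed in; nothing more can be done
None
```

The job is handed in after about 18 s on the robot's clock: the lid dropped by about 5 mm in the side camera view, so it reads as closed; the carrier is back out at its stop, the lever is up, and the robot touches nothing.

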